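# Find the hidden catch of the child-safe capsule box

## Robot

A 6-joint arm with a two-finger parallel gripper is mounted at the origin on the work surface. World frame = base frame: x ahead of the robot, y to its left, z up, the work surface at z = 0. Lengths are in mm, angles in rad, forces in N, time in s.
With the tool pointing down it reaches from about 300 to 775 mm from the base axis. Payload 14.6 kg.
Tool frame: the origin (TCP) lies midway between the tips of the shut fingers; the grasp point (between the pads) lies 19 mm behind it (manip.grip_depth is the distance from the TCP to the grasp point, in mm); z points along the fingers, y is the line along which they close (so a half turn about z gives the same grasp; the last joint's range is limited). The gripper opens to 85 mm and grips with 20 to 120 N. Pads are 22 mm wide; open, the fingers measure 114 mm over their backs; the gripper's body (76 mm by 85 mm) begins 54 mm behind the grasp point. The pads swing forward as they close: fully open they stand 13 mm farther back than shut.
Start: joints at [1.046, 0.3, 1.521, -0, 1.321, -0.067], TCP at [243.083, 493.356, 231.281] pointing down, gripper open.
Joint ranges: [-3.03, 3.03], [-0.79, 2.21], [0.23, 2.52], [-1.04, 4.18], [0, 3.07], [-2.55, 2.55]. Speed limits (rad/s): [2.22, 2.22, 2.57, 3.14, 3.14, 3.14].

## Interface

Orientations are given as a unit quaternion [x, y, z, w].
In Python, from rig import monitor, viewer, manip, nets gives the robot as it stands.
- The arm moves only by the tool servo_tool, never from a script. Its argument "plan" is a list of rows, each a list of 2 entries, a list of its own where there are three numbers: the shift along the tool's x, y, z in m, then the turn about the tool's z in degrees. In form: [[[dx, dy, dz], yaw], ...]. A call has 1 to 12 rows; each row shifts and turns the commanded pose from where the row before left it, along the tool's axes as they then stand; what a row does not reach is not made up. A row lasts 1/8 s, in which the tool goes at most 62.5 mm and 10.7 degrees, less where a joint would pass 70% of its speed; a pose out of reach is approached as far as the arm can. A call with a gripper value outside its range is refused whole. "fingers" is the finger opening in m, from 0 to 0.0854, set as the call begins (left out, the last holds). The fingers move at their own pace and stop on an object; the grip force is fixed at half the most. Time passes only in rows, so rows that do not move let the fingers close. It gives the time, the measured TCP pose, the force, the opening and the grip force at its end, in the units of the state.
- monitor.get_state(): the state, without advancing time (a new reading comes with each control period).
- viewer.get_image(name): name is "scene" or "side" or "wrist"; returns the picture (480x640x3 uint8, red, green, blue); there is no depth.
- viewer.camera_info(name): a dict with "fx", "fy", "cx", "cy" (pixels), "R" (3x3) and "t" (3): a world point X has camera coordinates R X + t; the wrist camera has in their place "hand_eye" (4x4, takes a point from camera to tool coordinates, whose origin is the TCP and whose axes are the flange's). Camera axes: x right, y down, z forward; pixel columns grow to the right and rows downward; lengths in mm; the calibration is good to about 2 mm. A picture is of the moment at which its call begins: read the wrist's pose just before it. camera_info takes no time and is no camera call.
- manip.job_done(): hands the job in; it is judged then, once.
Trained networks look in the newest picture that a camera, given by its name, has taken for a name from the list of things; names that differ only in an ending like _2 or _b are one class to them, and where a whole thing is asked for, a point or a joint stands for the part that bears it (a point fixed in the world has none). Each returns a list of dicts, best first, with "p" (0 to 1); they miss things now and then, are a little off and sometimes report something else, mostly with a low value. They report only what shows in the picture. A call takes as long as a camera call.
- nets.find_in(camera, query): "centre" ([x, y, z] in mm, in the coordinates of the camera as it stood for that picture, good to about 4 mm: the middle of the surface that is visible of it).
- nets.masks_of(camera, query): "region" (480x640 bool, what is visible of it).
The state is a dict: "t": time; "joints": joint angles; "dq": joint speeds; "effort": joint torques, N m; "eef_pos": TCP position; "eef_rot": TCP orientation; "ft_force": force on the tool from outside, world axes, zero at the start; "wrist_torque": the same for the moment, N m; "gripper_width": opening from 0.0 (shut) to 1.0 (fully open); "grasp_force": force on a finger pad.
Only numpy, scipy, OpenCV 4.12 (cv2) and the standard library are available. Lean on these libraries where they do the work, as an engineer would, in place of code of your own. Each camera call takes 0.05 s, during which the arm holds its last target. There are 200 camera calls.

## Task

The box of laundry capsules has a child-safe catch: one of the four identical round caps sunk in its flat white panel is the release, the other three are solid. Feel along the panel with the fingertips, pressing each cap lightly, until you find the one that gives; push it in until the blue lid springs up, and then take the hand away, so that the cap comes back up and the lid stays open. Pick nothing up, and leave the bottle, the tumbler of toothbrushes and the soap where they stand.

Things in the scene. Friction and masses are not known exactly. Their poses are not given: they have to be found in the camera images.
- box: the capsule box, white plastic, 200 (x) x 300 (y) x 90 (z) mm, fixed. Origin: centre of its underside, on the worktop; z up, y along the row of caps, -x is its front, which looks towards the robot (turned by up to 0.45 rad). The front 78 mm of its top is the flat white panel, surface 90 mm above the worktop; the rest, towards +x, is the blue lid, level with it.
- cap1 (a point): centre of the top face of the first of the four round caps, furthest to the box's +y; axes as the box's. The caps look alike: light grey, 46 mm diameter, flat tops 2 mm below the panel's surface, in 48 mm wells, 66 mm apart along the box's y on a line 61 mm in front (-x) of its origin. The point is fixed to the box and does not move when the cap is pressed.
- cap2 (a point): the same point of cap 2 of the four, counted from the box's +y end to its -y end
- cap3 (a point): the same point of cap 3 of the four, counted from the box's +y end to its -y end
- cap4 (a point): the same point of cap 4 of the four, counted from the box's +y end to its -y end
- catch (a joint): how far the release cap is pressed in, m: 0 at rest, 0.006 fully in; which cap it is, is not told and changes from run to run. It sinks straight down on a spring: begins to move at about 2 N, is fully in at about 5.5 N, comes back up by itself. The lid is let go between 3 and 5 mm in. The other caps do not move at all. Pressing anything harder than 60 N breaks it.
- lid (a joint): opening of the blue lid, rad: 0 shut and caught, 0.5 fully sprung open. The lid, 117 x 300 x 8 mm, is hinged on the box's far (+x) edge, 86 mm above the worktop; when the catch is pressed a spring swings it up at once, its front edge rising about 55 mm, and it stays up by itself.
- bottle: white plastic bottle with a blue cap, 64 mm diameter, 150 mm tall, loose, standing beside the box (left or right, changing places with the tumbler), about 80 mm from its end wall. Origin: centre of its underside, z up.
- tumbler: blue tumbler, 68 mm across the mouth, 90 mm tall, with three toothbrushes in it that stand up to 155 mm, all one piece, loose, standing at the other end of the box. Origin: centre of its underside, z up.
- soap: red bar of soap, 50 x 80 x 26 mm, loose, lying on the worktop in front of the box. Origin: centre of its underside, z up.

How it is judged (in metres and radians):
On the way:
1. the release cap is pushed in more than 3 mm (value of joint catch above 0.003 m).
At the end, for the whole second after the job is handed in: The lid has sprung open (more than 0.4 rad), the release cap has come back up (within 1 mm), and the bottle, tumbler and soap stand within 30 mm of where they were, not tipped (0.35 rad) (value of joint lid above 0.4 rad and value of joint catch below 0.001 m and not (distance of bottle from where it was at the start of the episode above 0.03 m or angle between bottle's own z axis and vertical above 0.35 rad) and not (distance of tumbler from where it was at the start of the episode above 0.03 m or angle between tumbler's own z axis and vertical above 0.35 rad) and not (distance of soap from where it was at the start of the episode above 0.03 m or angle between soap's own z axis and vertical above 0.35 rad)); the robot touches nothing.
It fails at once if the bottle is lifted, tipped (over 0.35 rad) or pushed more than 30 mm ((distance of bottle from where it was at the start of the episode above 0.03 m or angle between bottle's own z axis and vertical above 0.35 rad) or height (world z) of bottle above 0.015 m).
It fails at once if the tumbler is lifted, tipped (over 0.35 rad) or pushed more than 30 mm ((distance of tumbler from where it was at the start of the episode above 0.03 m or angle between tumbler's own z axis and vertical above 0.35 rad) or height (world z) of tumbler above 0.015 m).
It fails at once if the soap is lifted, tipped (over 0.35 rad) or pushed more than 30 mm ((distance of soap from where it was at the start of the episode above 0.03 m or angle between soap's own z axis and vertical above 0.35 rad) or height (world z) of soap above 0.015 m).
It fails at once if the fingers press anything harder than 60 N (contact force between the fingers and anything else above 60 N).
It also fails if it takes over 51 s, if anything falls off the work surface, if the arm or the gripper's body presses on something with over 40 N, if the wrist force passes 120 N, or if a joint passes its speed limit or range.

## Working session

There is one attempt and no reset: what is moved stays moved. The work goes in short steps, Python scripts to look and compute and a tool call to move; the robot and the scene stay as the last step left them, time stands still between calls to the robot, and variables do not carry over. Pictures are saved under pics/ and viewed, at most 10 in all, crops included, and the job is handed in when it is done.

Besides the shell and the picture viewer there is one more tool, called after "Request:" by a JSON object that holds its "op" and its "data". servo_tool: Moves the arm, as the interface text tells. Its arguments: {"type":"object","properties":{"plan":{"type":"array"},"fingers":{"type":"number"}},"required":["plan"]}

```bash
mkdir -p pics; cat > h.py <<'E'
import numpy as np,cv2
from rig import monitor,viewer,manip,nets
def save(n,f): cv2.imwrite(f,cv2.cvtColor(viewer.get_image(n),cv2.COLOR_RGB2BGR))
def world(n,c):
    i=viewer.camera_info(n); return np.array(i["R"]).T@(np.array(c)-np.array(i["t"]))
E
python3 - <<'E'
from h import *
s=monitor.get_state();print(s["eef_pos"],s["eef_rot"],s["ft_force"],s["t"])
for n in("scene","side"):
    save(n,f"pics/{n}.png")
    for q in("cap1","box","lid","bottle","tumbler","soap"):
        print(n,q,[(world(n,d["centre"]).round(),round(d["p"],2)) for d in nets.find_in(n,q)])
print(monitor.get_state()["t"])
E
```

```text
[242.9794357  493.15800514 230.72220625] [ 2.26912465e-01  9.73914979e-01 -5.64212334e-04 -1.71158371e-04] [-0.23080623 -1.03929946 -0.53372069] 0.0
scene cap1 [(array([640.,  86.,  94.]), 0.93), (array([534., 102.,  91.]), 0.55)]
scene box [(array([637.,  82.,  93.]), 0.9)]
scene lid [(array([645.,  92.,  92.]), 0.73), (array([636.,  83.,  88.]), 0.57)]
scene bottle [(array([527., 287.,  88.]), 0.63), (array([ 618., -137.,   71.]), 0.4)]
scene tumbler [(array([ 615., -138.,   71.]), 0.63)]
scene soap [(array([424.,  94.,  27.]), 0.76), (array([638.,  81.,  92.]), 0.72)]
side cap1 [(array([602., 153.,  95.]), 0.88)]
side box [(array([602., 149.,  91.]), 0.59)]
side lid [(array([631., 123.,  89.]), 0.88)]
side bottle [(array([511., 319.,  86.]), 0.85)]
side tumbler [(array([ 607., -131.,   74.]), 0.72), (array([601., 149.,  91.]), 0.62), (array([533., 106.,  90.]), 0.21)]
side soap [(array([419., 107.,  24.]), 0.63), (array([604., 151.,  93.]), 0.34)]
0.7
```

View pics/scene.png

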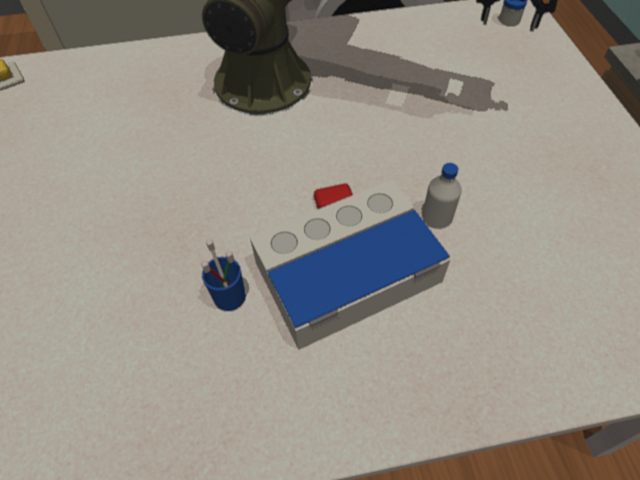

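View pics/side.png

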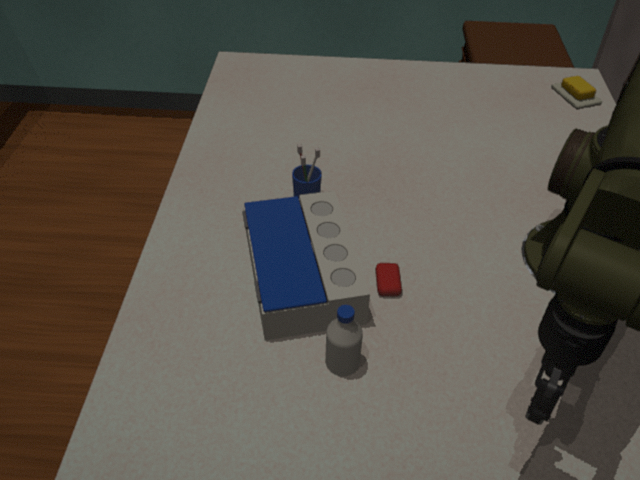

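Scene view: caps 1–4 at about (380,203), (349,216), (317,229), (285,242), with the bottle at the cap 1 end, the tumbler at the cap 4 end and the soap in front. The side view shows the caps at (343,277), (335,253), (328,230), (322,208).

```bash
cat >> h.py <<'E'
def ray(n,uv,z):
    i=viewer.camera_info(n);R=np.array(i["R"]);t=np.array(i["t"]);o=-R.T@t
    d=R.T@np.array([(uv[0]-i["cx"])/i["fx"],(uv[1]-i["cy"])/i["fy"],1]);return o+d*(z-o[2])/d[2]
E
python3 - <<'E'
from h import *
P={"scene":[(380,203),(349,216),(317,229),(285,242)],"side":[(343,277),(335,253),(328,230),(322,208)]}
A=[]
for n in P:
    W=np.array([ray(n,p,88) for p in P[n]]);A.append(W);print(n,W.round(1).tolist(),np.linalg.norm(np.diff(W,axis=0),axis=1).round(1))
M=np.mean(A,0);v=M[0]-M[3];th=np.arctan2(-v[0],v[1]);u=np.array([-np.sin(th),np.cos(th)])
c=M.mean(0)[:2];print("yaw",th,[ (c+u*k).round(1).tolist() for k in(99,33,-33,-99)])
from scipy.spatial.transform import Rotation as R
s=monitor.get_state();print(R.from_quat(s["eef_rot"]).as_matrix().round(3).tolist())
print(viewer.camera_info("wrist"))
E
```

```text
scene [[513.1, 170.9, 88.0], [531.4, 106.7, 88.0], [548.7, 43.0, 88.0], [565.4, -18.7, 88.0]] [66.7 66.1 63.9]
side [[513.3, 170.5, 88.0], [531.4, 108.6, 88.0], [548.9, 44.5, 88.0], [565.4, -21.6, 88.0]] [64.5 66.4 68.2]
yaw 0.2669170421588944 [[513.6, 171.0], [531.0, 107.3], [548.4, 43.7], [565.8, -20.0]]
[[-0.897, 0.442, -0.0], [0.442, 0.897, 0.0], [0.0, 0.0, -1.0]]
{'fx': 411.46044846964594, 'fy': 411.46044846964594, 'cx': 318.95003618261325, 'cy': 242.15279904650075, 'hand_eye': array([[-7.26776005e-04, -9.46540108e-01, -3.22585332e-01,
         8.32835964e+01],
       [ 9.99999694e-01, -7.80965058e-04,  3.85602367e-05,
         3.82920321e-01],
       [-2.88426683e-04, -3.22585206e-01,  9.46540386e-01,
        -1.41517379e+02],
       [ 0.00000000e+00,  0.00000000e+00,  0.00000000e+00,
         1.00000000e+00]])}
```

Request:
{"op": "servo_tool", "data": {"plan": [[[-0.0385,-0.0169,0],0],[[-0.0385,-0.0169,0],0],[[-0.0385,-0.0169,0],0],[[-0.0385,-0.0169,0],0],[[-0.0385,-0.0169,0],0],[[-0.0385,-0.0169,0],0],[[-0.0385,-0.0169,0],0],[[-0.0385,-0.0169,0],0],[[-0.0385,-0.0169,0],0],[[-0.0385,-0.0169,0],0]], "fingers": 0}}

```text
t: 1.95
eef_pos: [514.6, 170.4, 231.4]
eef_rot: [0.227, 0.974, 0.0, 0.0]
ft_force: [-0.1, 0.4, -0.7]
gripper_width: 0.002
grasp_force: 0.0
```

Request:
{"op": "servo_tool", "data": {"plan": [[[0,0,0],-10.4],[[0,0,0],-10.4],[[0,0,0],-10.4],[[0,0,0],-10.4],[[0,0,0],0],[[0,0,0],0]]}}

```text
t: 2.7
eef_pos: [513.7, 171.6, 231.3]
eef_rot: [-0.132, 0.991, 0.0, -0.0]
ft_force: [0.6, 0.6, 1.1]
gripper_width: 0.003
grasp_force: 0.0
```

```bash
cat >> h.py <<'E'
from scipy.spatial.transform import Rotation
CAPS=np.array([[513.6,171.0],[531.0,107.3],[548.4,43.7],[565.8,-20.0]])
def go():
    s=monitor.get_state();R=Rotation.from_quat(s["eef_rot"]).as_matrix();p=np.array(s["eef_pos"])
    for i,c in enumerate(CAPS): print("cap",i+1,"tool shift mm",(R.T@(np.array([*c,88])-p)).round(1))
    print("t",s["t"],"p",p.round(1),"F",np.round(s["ft_force"],2),"yaw tool y deg",np.degrees(np.arctan2(R[1,1],R[0,1])).round(1),"w",s["gripper_width"])
    return R,p
E
python3 - <<'E'
from h import *
R,p=go();im=viewer.get_image("wrist");i=viewer.camera_info("wrist");H=i["hand_eye"]
b=cv2.cvtColor(im,cv2.COLOR_RGB2BGR)
for c in CAPS:
    q=np.linalg.inv(H)@np.r_[R.T@(np.array([*c,88])-p),1]
    u=(i["fx"]*q[0]/q[2]+i["cx"],i["fy"]*q[1]/q[2]+i["cy"]);print(np.round(u),q.round())
    if q[2]>0: cv2.circle(b,(int(u[0]),int(u[1])),3,(0,0,255),-1)
cv2.imwrite("pics/w1.png",b)
E
```

```text
cap 1 tool shift mm [  0.3  -0.5 143.3]
cap 2 tool shift mm [ 1.000e-01 -6.660e+01  1.433e+02]
cap 3 tool shift mm [-1.000e-01 -1.325e+02  1.433e+02]
cap 4 tool shift mm [  -0.2 -198.6  143.3]
t 2.7 p [513.7 171.6 231.3] F [0.65 0.56 1.06] yaw tool y deg 105.1 w 0.0030211165772395785
[318. 223.] [ -1. -14. 296.   1.]
[226. 223.] [-67. -13. 296.   1.]
[134. 224.] [-133.  -13.  296.    1.]
[ 43. 224.] [-199.  -13.  296.    1.]
```

View pics/w1.png

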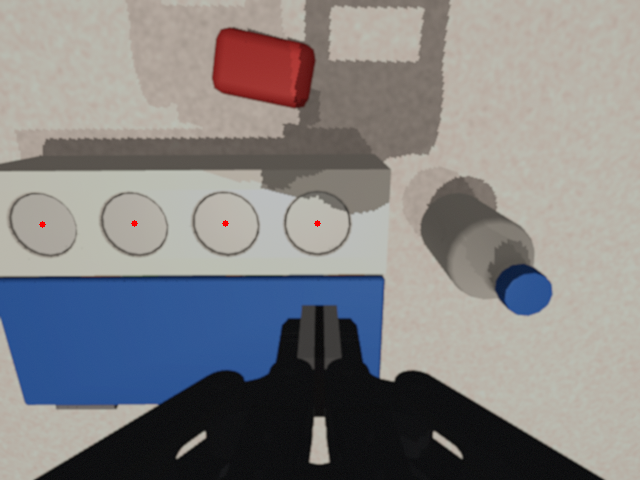

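The predicted cap centres (318,223), (226,223), (134,224), (43,224) sit on the caps in the picture, so I'll descend on cap 1.

Request:
{"op": "servo_tool", "data": {"plan": [[[0,0,0.04],0],[[0,0,0.04],0],[[0,0,0.04],0],[[0,0,0.015],0],[[0,0,0.004],0],[[0,0,0],0],[[0,0,0],0]]}}

```text
t: 3.62
eef_pos: [514.3, 171.8, 93.5]
eef_rot: [-0.134, 0.991, 0.0, 0.001]
ft_force: [-0.6, -0.4, 1.3]
gripper_width: 0.0
grasp_force: 0.0
```

Request:
{"op": "servo_tool", "data": {"plan": [[[0,0,0.001],0],[[0,0,0.001],0],[[0,0,0.001],0],[[0,0,0.001],0],[[0,0,0],0],[[0,0,0],0]]}}

```text
t: 4.38
eef_pos: [513.7, 171.6, 88.3]
eef_rot: [-0.134, 0.991, -0.0, -0.0]
ft_force: [-0.5, -0.5, 0.1]
gripper_width: 0.004
grasp_force: 0.0
```

Request:
{"op": "servo_tool", "data": {"plan": [[[0,0,0.0005],0],[[0,0,0.0005],0],[[0,0,0],0]]}}

```text
t: 4.75
eef_pos: [513.8, 171.6, 88.1]
eef_rot: [-0.134, 0.991, 0.0, 0.0]
ft_force: [-4.8, -1.7, 10.6]
gripper_width: 0.001
grasp_force: 4.9
```

Request:
{"op": "servo_tool", "data": {"plan": [[[0,0,0.0005],0],[[0,0,0.0005],0],[[0,0,0],0]]}}

```text
t: 5.12
eef_pos: [513.9, 171.6, 88.0]
eef_rot: [-0.134, 0.991, -0.0, 0.0]
ft_force: [-10.0, -3.1, 21.0]
gripper_width: -0.003
grasp_force: 10.8
```

Cap 1 is solid: 21 N and no travel. Next is cap 2.

Request:
{"op": "servo_tool", "data": {"plan": [[[0,0,-0.007],0],[[0,0,-0.01],0],[[0,-0.033,0],0],[[0,-0.033,0],0],[[0,0,0.008],0],[[0,0,0.005],0],[[0,0,0],0],[[0,0,0],0]]}}

```text
t: 6.12
eef_pos: [531.2, 108.5, 90.4]
eef_rot: [-0.134, 0.991, -0.0, 0.0]
ft_force: [-0.5, 0.5, 0.8]
gripper_width: -0.0
grasp_force: 0.0
```

Request:
{"op": "servo_tool", "data": {"plan": [[[0,0,0.001],0],[[0,0,0.001],0],[[0,0,0.001],0],[[0,0,0],0],[[0,0,0],0]]}}

```text
t: 6.75
eef_pos: [531.3, 108.0, 87.4]
eef_rot: [-0.134, 0.991, 0.0, 0.0]
ft_force: [-0.8, 1.1, 1.1]
gripper_width: 0.002
grasp_force: 0.8
```

Request:
{"op": "servo_tool", "data": {"plan": [[[0,0,0.001],0],[[0,0,0.001],0],[[0,0,0],0],[[0,0,0],0]]}}

```text
t: 7.25
eef_pos: [531.2, 107.9, 85.1]
eef_rot: [-0.134, 0.991, -0.0, -0.0]
ft_force: [-0.7, 0.5, 0.4]
gripper_width: 0.005
grasp_force: 0.0
```

Request:
{"op": "servo_tool", "data": {"plan": [[[0,0,0.001],0],[[0,0,0.001],0],[[0,0,0],0],[[0,0,0],0]]}}

```text
t: 7.75
eef_pos: [531.2, 107.9, 83.4]
eef_rot: [-0.134, 0.991, -0.0, -0.0]
ft_force: [-2.5, -1.9, 4.5]
gripper_width: -0.001
grasp_force: 2.2
```

```bash
python3 - <<'E'
from h import *
go();save("side","pics/s2.png")
E
```

```text
cap 1 tool shift mm [ 0.3 65.5 -4.6]
cap 2 tool shift mm [ 0.4 -0.5 -4.6]
cap 3 tool shift mm [  0.4 -66.5  -4.6]
cap 4 tool shift mm [   0.5 -132.5   -4.6]
t 7.75 p [531.2 107.9  83.4] F [-2.45 -1.86  4.46] yaw tool y deg 105.4 w -0.0007024171654307577
```

View pics/s2.png

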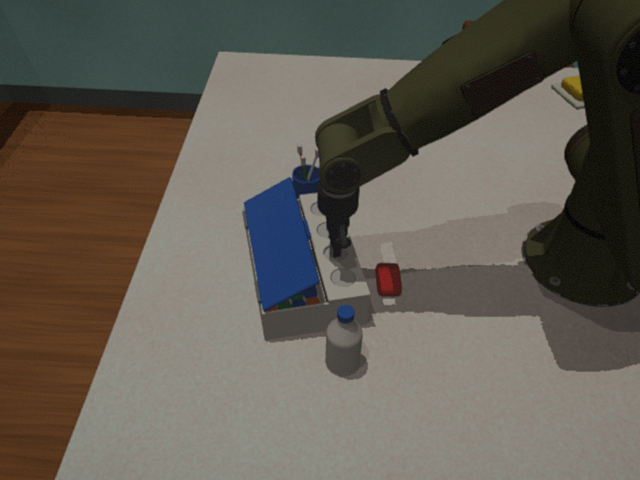

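The lid is up, with its raised front edge at around (290,190)–(320,295), and the bottle and soap stand where they were. I'll retreat straight up.

Request:
{"op": "servo_tool", "data": {"plan": [[[0,0,-0.008],0],[[0,0,-0.02],0],[[0.01,0,-0.03],0],[[0.01,0,-0.04],0],[[0.01,0,-0.05],0],[[0,0,-0.03],0],[[0,0,0],0],[[0,0,0],0]]}}

```text
t: 8.8
eef_pos: [502.0, 100.0, 260.5]
eef_rot: [-0.134, 0.991, 0.0, -0.001]
ft_force: [-0.0, 0.2, 0.1]
gripper_width: 0.0
grasp_force: 0.0
```

```bash
python3 - <<'E'
from h import *
go();save("wrist","pics/w3.png")
E
```

```text
cap 1 tool shift mm [-30.2  65.3 172.5]
cap 2 tool shift mm [-30.1  -0.7 172.5]
cap 3 tool shift mm [-30.  -66.7 172.4]
cap 4 tool shift mm [ -29.9 -132.7  172.4]
t 8.8 p [502.  100.  260.5] F [-0.04  0.24  0.06] yaw tool y deg 105.4 w 0.0004443650038025843
```

View pics/w3.png

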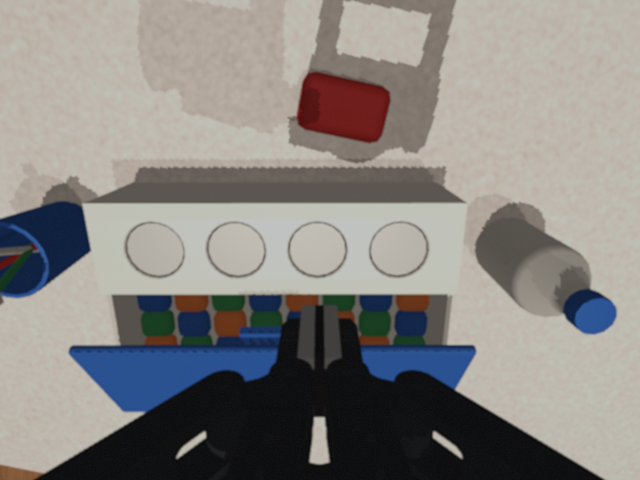

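The lid stands open with the capsules showing (around (290,320)). Cap 2 at (318,249) is back level with the others, and the bottle, tumbler and soap are standing.

```bash
python3 -c "
from rig import manip
print(manip.job_done())"
```

```text
the job is handed in; nothing more can be done
None
```

Cap 2 was the release: pressing it sprang the lid open, the cap came back up once I took the hand away, the bottle, tumbler and soap were still standing in the last picture, and the job is handed in (it returned no verdict).

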